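# Nest the sample cups in a hook-on holder and hang it on the rod frame

### The job

Put away the two white sample cups that stand on the bench to the right of the balance: stand the wide, squat cup in the pot of the empty steel hook-on holder while it stands on the bench, nest the small cup right down inside it, then carry the loaded holder over and hang it by its hook over the upper rod of the rod frame, in the free stretch beside the holder that already hangs there, so that it hangs straight with its back resting against the lower rod. Leave the neighbouring holder and its red-capped jar hanging where they are, and do not knock or shift the brown bottle, the conical flask or the grey cup.

Things in the scene. Friction and masses are not known exactly. Their poses are not given: they have to be found in the camera images.
- cup_large: Wide, squat white plastic sample cup, loose, upright on the bench, open on top: 53 mm across the rim, 48 mm across the foot, 36 mm high, about 24 g. Floor 2 mm thick; inside at least 41 mm wide at the floor, 46 mm at the rim. Origin at the centre of its underside, z up. It, the small cup and the grey cup may stand in one another's places.
- cup_small: Small white plastic sample cup, loose, upright on the bench, open on top: 43 mm across the rim, 38 mm across the foot, 40 mm high, about 20 g. Fits inside the wide cup with about 2 mm to spare all round; fully nested, its underside is 2 mm above the wide cup's underside and its rim 6 mm above the wide cup's rim. Origin at the centre of its underside, z up.
- holder: Empty hook-on holder of bright 3 mm stainless sheet, loose, 0.22 kg, on the bench, pot roughly towards the robot. Origin at the centre of the pot's underside, z up, x from pot to hook, y along the hook's width. Round pot: 61 mm outside, inside at least 51 mm at the floor and 53 mm at the mouth, floor 3 mm thick, rim 23.5 mm high. A flat foot strip joins it to the back plate.
- holder_plate (a point): Middle of the lower edge of the holder's upright back plate, at (50.5, 0, 0) mm in its frame: plate 28 mm wide in y, x=49 to 52 mm, up to z=95 mm, folded back at the top into the hook. Its flat back leans on the lower rod when it hangs, the foot about 0.06 rad further in than the hook.
- holder_hook (a point): Centre of the underside of the hook's saddle, at (60, 0, 92) mm in the holder's frame, same axes. Square hook 28 mm wide in y, saddle top z=95 mm, channel 16 mm (x=52 to 68), return leg x=68 to 71 mm down to z=66, then a lip flaring to x=76 that ends at z=56. Pinch it from above across its 22 mm outside width, closing along x. Hung, this point lies on the upper rod, within 3 mm of its middle.
- rack: Rod frame, fixed: two steel uprights on dark cast feet carry two level steel rods, 12 mm thick, along its y. Origin on the bench under the rods, midway between the uprights; z up, x away from the robot (yaw varies). Rod axes at x=0, z=200 and 140 mm. Uprights at x=22, y=+-160 mm, 224 mm high; feet 125 x 75 mm, 12 mm high. Hung holders have their pots towards -x, origin near x=-57, z=110 mm.
- rod_top (a point): Middle of the top line of the upper rod, at (0, 0, 206) mm in the frame of the rod frame, same axes. The rods are bare from y=-149 to +149 mm; beyond, aluminium bossheads (x=-23 to 48 mm) clamp them to the uprights.
- hung_holder: A second, identical hook-on holder that already hangs loose on the upper rod, anywhere from y=-90 to +90 mm along the rod frame, with a red-capped jar in its pot. Same origin, axes and sizes as the empty holder; its pot (61 mm) is its widest part. It stays hanging there.
- red_cap_jar: White jar with a red cap, loose, standing in the pot of the hanging holder: 44 mm across, 75 mm high. Origin at the centre of its underside.
- brown_bottle: Tall brown bottle with a blue cap, loose, standing on the bench amid the work: 69 mm across, 215 mm high, 0.55 kg. Origin at the centre of its underside. Not to be moved.
- flask: Conical flask with a red stopper, loose, on the bench behind the cups: 86 mm across at the foot, neck about 30 mm wide above a height of 60 mm, 158 mm high. Origin at the centre of its underside. Not to be moved.
- cup_grey: Grey plastic cup, loose, upright on the bench, 67 mm across, 48 mm high; too wide for the holder. Origin at the centre of its underside. Not to be moved.
Not all that is in view belongs to the job. Leave any black or yellow look-alike of the cup_small alone.

How it is judged:
By the outcome, as a careful person would: the job done as asked, in the order asked, and still so for the second after the job is handed in, with the robot touching nothing.
It also fails if it takes over 72 s, if anything falls off the work surface, if the arm or the gripper's body presses on something with over 40 N, if the wrist force passes 120 N, or if a joint passes its speed limit or range.

### The arm

A 6-joint arm with a two-finger parallel gripper is mounted at the origin on a cart in front of the work surface, level with it; the furniture and walls round the work are solid. World frame = base frame: x ahead of the robot, y to its left, z up, the work surface at z = 0. Lengths are in m, angles in degrees, forces in N, time in s.
With the tool pointing down it reaches from about 0.325 to 0.85 m from the base axis. Payload 4.4 kg.
Tool frame: the origin (TCP) lies on the centre line of the jaws, within the pads' length; the fingertips stand arm.tip_extent ahead of it and the grasp point (between the pads) lies 6 mm ahead of it (arm.tip_extent is the distance from the TCP to the fingertips, in m); z points along the fingers, y is the line along which they close (so a half turn about z gives the same grasp; the last joint's range is limited). The gripper opens to 94 mm and grips with 3 to 60 N. Pads are 16 mm wide; open, the fingers measure 119 mm over their backs; the gripper's body (75 mm by 177 mm) begins 78 mm behind the grasp point.
Start: joints at [56.58, 11.837, 88.321, -0, 79.842, -8.623], TCP at [0.241, 0.522, 0.23] pointing down, gripper open.
Joint ranges: [-156.59, 156.59], [-49.26, 127.26], [12.9, 141.05], [-63.56, 243.56], [4.71, 150.69], [-161.64, 161.64]. Speed limits (degrees/s): [159.86, 159.86, 180, 180, 180, 180].

### API

Orientations are given as a 3x3 rotation matrix whose columns are the frame's x, y, z axes.
In Python, from rig import arm gives the robot as it stands.
- The arm moves only by the tool send_rows, never from a script. Its argument "plan" is a list of rows, each a list of 7 numbers: the turn, a rotation vector about the tool's x, y, z in rad, then the shift along the tool's x, y, z in cm, then the closure, from -1 (fully open) to 1 (shut). In form: [[rx, ry, rz, tx, ty, tz, claw], ...]. A call has 1 to 8 rows; each row shifts and turns the commanded pose from where the row before left it, along the tool's axes as they then stand; what a row does not reach is not made up. A row lasts 1/10 s, in which the tool goes at most 50 mm and 8.59 degrees, less where a joint would pass 70% of its speed; a pose out of reach is approached as far as the arm can. A call with a gripper value outside its range is refused whole. The fingers move at their own pace and stop on an object; the grip force is fixed at half the most. Time passes only in rows, so rows that do not move let the fingers close. It gives the time, the measured TCP pose, the force, the opening and the grip force at its end, in the units of the state.
- arm.read_state(): the state, without advancing time (a new reading comes with each control period).
- arm.capture(name): name is "scene" or "side" or "wrist"; returns a dict with "img" (400x640x3 uint8, red, green, blue), "K" (3x3 intrinsics, pixels), "distortion" ([k1, k2, p1, p2, k3] as OpenCV has them; the pictures are not rectified), "pose" (4x4, takes a point from camera to world coordinates); the wrist camera has in their place "tool_from_camera" (4x4, takes a point from camera to tool coordinates, whose origin is the TCP and whose axes are the flange's). Camera axes: x right, y down, z forward; pixel columns grow to the right and rows downward; lengths in m; the calibration is good to about 2 mm. A picture is of the moment at which its call begins: read the wrist's pose just before it. There is no depth.
- arm.hand_in(): hands the job in; it is judged then, once.
The state is a dict: "clock": time; "joints": joint angles; "joint_vel": joint speeds; "effort": joint torques, N m; "tcp_pos": TCP position; "orientation": TCP orientation; "wrist_force": force on the tool from outside, world axes, zero at the start; "wrist_torque": the same for the moment, N m; "grip_width": finger opening in m; "gripper_force": force on a finger pad.
Only numpy, scipy, OpenCV 4.12 (cv2) and the standard library are available. Lean on these libraries where they do the work, as an engineer would, in place of code of your own. Each camera call takes 0.05 s, during which the arm holds its last target. There are 200 camera calls.

## Working session

There is one attempt and no reset: what is moved stays moved. The work goes in short steps, Python scripts to look and compute and a tool call to move; the robot and the scene stay as the last step left them, time stands still between calls to the robot, and variables do not carry over. Pictures are saved under pics/ and viewed, at most 10 in all, crops included, and the job is handed in when it is done.

Besides the shell and the picture viewer there is one more tool, called after "Call:" as a command line: name --pt "numbers of a row" for each row, then --argument value for the rest. send_rows: Moves the arm, as the interface text tells. Its arguments: {"type":"object","properties":{"plan":{"type":"array","items":{"type":"array","items":{"type":"number"}}}},"required":["plan"]}

```bash
ls; mkdir -p pics
python3 - <<'E'
from rig import arm
import cv2,numpy as np,pickle
s=arm.read_state();print(s['clock'],s['tcp_pos'],s['orientation'],s['grip_width'],arm.tip_extent)
d={n:arm.capture(n) for n in("scene","side","wrist")}
d['s']=s
pickle.dump(d,open('c0.pkl','wb'))
for n in("scene","side","wrist"):
    c=d[n];cv2.imwrite(f'pics/{n}0.png',c['img'][:,:,::-1]);print(n,c['K'],c['distortion'],c.get('pose',c.get('tool_from_camera')))
E
```

```text
pics
0.0 [0.24074285 0.52135259 0.2292938 ] [[-9.07803819e-01  4.19393200e-01 -1.25254636e-03]
 [ 4.19394933e-01  9.07801896e-01 -1.89947876e-03]
 [ 3.40435482e-04 -2.24966567e-03 -9.99997412e-01]] 0.0941707361393858 0.025
scene [[440.89488305   0.         328.59684849]
 [  0.         440.89488305 200.28577396]
 [  0.           0.           1.        ]] [0.018339 0.       0.       0.       0.      ] [[-0.77855205 -0.27796859  0.56266347 -0.21495146]
 [-0.62736567  0.32128769 -0.70935642  1.01364466]
 [ 0.01640196 -0.90526664 -0.42452714  0.75601921]
 [ 0.          0.          0.          1.        ]]
side [[452.44163802   0.         316.56657472]
 [  0.         452.44163802 197.37935381]
 [  0.           0.           1.        ]] [-0.00710575  0.          0.          0.          0.        ] [[-0.98944644 -0.09453849  0.10980988  0.45595757]
 [-0.14439107  0.57989316 -0.80179495  1.0912543 ]
 [ 0.01212249 -0.80918873 -0.58742373  0.94861131]
 [ 0.          0.          0.          1.        ]]
wrist [[353.09879911   0.         326.02198858]
 [  0.         353.09879911 207.16906955]
 [  0.           0.           1.        ]] [-0.01636381  0.          0.          0.          0.        ] [[-7.13953025e-04 -9.66871151e-01 -2.55263917e-01  7.39533612e-02]
 [ 9.99999220e-01 -4.28613074e-04 -1.17344768e-03  3.97826191e-04]
 [ 1.02516326e-03 -2.55264555e-01  9.66870703e-01 -1.54249044e-01]
 [ 0.00000000e+00  0.00000000e+00  0.00000000e+00  1.00000000e+00]]
```

View pics/scene0.png

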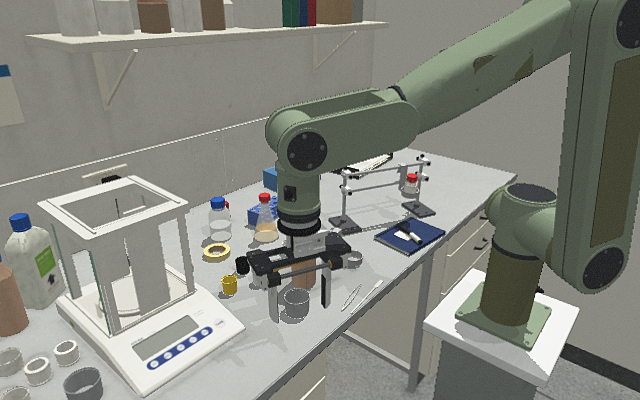

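View pics/side0.png

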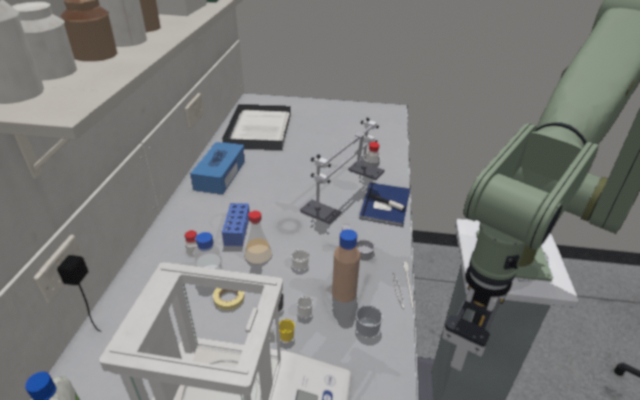

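The scene view has the arm blocking the middle. The side view shows the white cups near (300,260) and (305,308), the grey cup (368,320), the bottle (346,265), something steel at (365,250), and the rack with the hung holder near (374,155). I'll zoom the side view.

```bash
cat > h.py <<'E'
import cv2,numpy as np
def ray(c,uv,T):
    p=cv2.undistortPoints(np.array([[uv]],float),c['K'],np.array(c['distortion']))[0,0]
    return T[:3,3],T[:3,:3]@np.array([p[0],p[1],1])
def atz(c,uv,z,T=None):
    T=c['pose'] if T is None else T
    o,d=ray(c,uv,T);return o+d*(z-o[2])/d[2]
def proj(c,P,T=None):
    T=c['pose'] if T is None else T
    M=np.linalg.inv(T);r=cv2.Rodrigues(M[:3,:3])[0]
    return cv2.projectPoints(np.array(P,float).reshape(-1,3),r,M[:3,3],c['K'],np.array(c['distortion']))[0][:,0]
def tcpT(s):
    T=np.eye(4);T[:3,:3]=s['orientation'];T[:3,3]=s['tcp_pos'];return T
E
python3 - <<'E'
import pickle,cv2
d=pickle.load(open('c0.pkl','rb'))
i=d['side']['img'][:,:,::-1]
cv2.imwrite('pics/sc.png',cv2.resize(i[100:350,220:420],(800,1000),interpolation=cv2.INTER_CUBIC)[400:])
cv2.imwrite('pics/w.png',d['wrist']['img'][:,:,::-1])
E
```

```text
(no output)
```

View pics/sc.png

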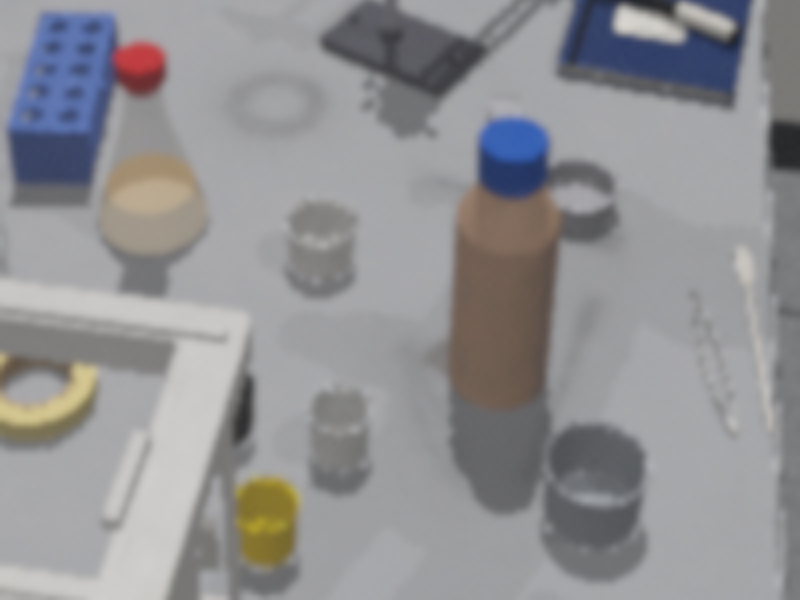

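Run:
```python
import pickle,numpy as np
from h import *
np.set_printoptions(precision=4,suppress=True)
d=pickle.load(open('c0.pkl','rb'));c=d['side']
f=lambda x,y:(x/4+220,y/4+200)
for n,p,z in [('large rim c',(322,222),.036),('large foot front',(320,280),0),('small rim',(340,407),.04),('small foot front',(340,472),0),('grey rim',(597,455),.048),('bottle foot front',(497,405),0),('bottle cap top',(515,135),.215),('pot rim',(582,184),.0235),('pot foot front',(580,236),0),('hook top',(505,110),.095),('flask stopper',(140,58),.158),('yellow',(267,497),.035)]:
    print(n,atz(c,f(*p),z))
def s(u,v,z): return atz(c,(u,v),z)
print('bosshead top L',s(317,160,.224),s(369,122,.224),'feet',s(320,212,.012),s(366,171,.012),'cap',s(374,145,.18))
for n in('scene','side'):
  print(n,proj(d[n],[[.45,-.1,0],[.5,.2,0]]))
```

```text
large rim c [0.6311 0.1386 0.036 ]
large foot front [0.6289 0.1616 0.    ]
small rim [0.5889 0.3119 0.04  ]
small foot front [ 0.5857  0.3317 -0.    ]
grey rim [0.4222 0.3322 0.048 ]
bottle foot front [0.4898 0.2594 0.    ]
bottle cap top [0.4918 0.2295 0.215 ]
pot rim [0.4458 0.0534 0.0235]
pot foot front [0.4437 0.0856 0.    ]
hook top [0.5074 0.0615 0.095 ]
flask stopper [0.7633 0.1214 0.158 ]
yellow [0.6224 0.3857 0.035 ]
bosshead top L [ 0.6184 -0.0917  0.224 ] [ 0.4734 -0.3786  0.224 ] feet [ 0.6075 -0.1059  0.012 ] [ 0.4685 -0.3884  0.012 ] cap [ 0.4484 -0.2943  0.18  ]
scene [[378.661  242.3902]
 [308.7258 276.3618]]
side [[366.3635 220.5325]
 [342.6464 284.7502]]
```

Call:
send_rows --pt "0 0 0 0 0 -4 -1" --pt "0 0 0 0 0 -4 -1" --pt "0 0 0 0 0 -4 -1" --pt "0 0 -0.145 0 0 0 -1" --pt "0 0 -0.145 0 0 0 -1" --pt "0 0 -0.145 0 0 0 -1" --pt "0 0 0 -1.8 -4 0 -1" --pt "0 0 0 -1.8 -4 0 -1"

```text
clock: 0.95
tcp_pos: [0.2771, 0.4414, 0.3495]
orientation: [[-1.0, -0.005, -0.001], [-0.005, 1.0, -0.001], [0.001, -0.001, -1.0]]
wrist_force: [0.9, -0.8, -0.2]
grip_width: 0.0939
gripper_force: 0.0
```

Call:
send_rows --pt "0 0 0 -1.8 -4.2 0 -1" --pt "0 0 0 -1.8 -4.2 0 -1" --pt "0 0 0 -1.8 -4.2 0 -1" --pt "0 0 0 -1.8 -4.2 0 -1" --pt "0 0 0 -1.8 -4.2 0 -1" --pt "0 0 0 -1.8 -4.2 0 -1" --pt "0 0 0 -1.8 -4.2 0 -1" --pt "0 0 0 -1.8 -4.2 0 -1"

```text
clock: 1.75
tcp_pos: [0.4222, 0.1046, 0.3503]
orientation: [[-1.0, -0.002, 0.0], [-0.002, 1.0, 0.0], [-0.0, 0.0, -1.0]]
wrist_force: [0.0, 0.9, 0.2]
grip_width: 0.0938
gripper_force: 0.0
```

Run:
```python
from rig import arm
import cv2,pickle
s=arm.read_state();w=arm.capture('wrist');print(s['clock'],s['tcp_pos'],s['orientation'],s['joints'])
d={n:arm.capture(n) for n in("scene","side")};d['wrist']=w;d['s']=s
pickle.dump(d,open('c1.pkl','wb'))
cv2.imwrite('pics/w1.png',cv2.resize(w['img'][:,:,::-1],(800,500),interpolation=cv2.INTER_CUBIC))
```

```text
1.75 [0.42224207 0.10459782 0.35033928] [[-9.99997576e-01 -2.19071665e-03  2.21382500e-04]
 [-2.19068334e-03  9.99997589e-01  1.50599254e-04]
 [-2.21711886e-04  1.50113910e-04 -9.99999964e-01]] [ 2.47792107e+00 -9.87995664e+00  9.64200760e+01  8.08686512e-03
  9.34468351e+01 -8.76471098e+01]
```

View pics/w1.png

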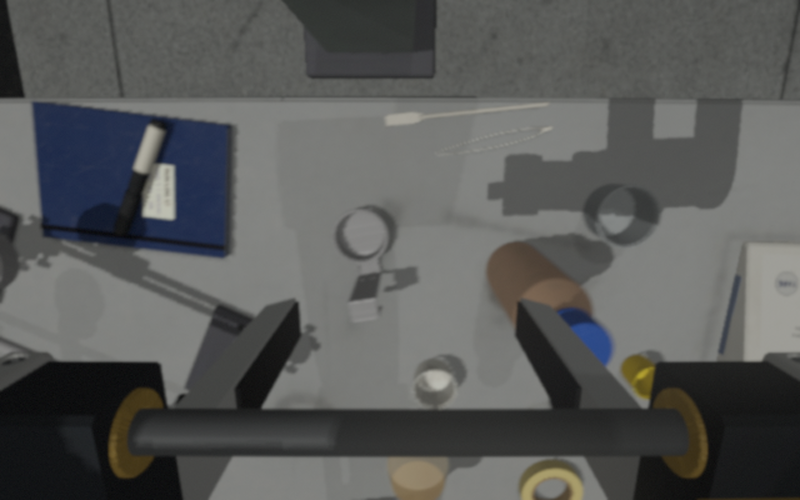

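The wrist view (×1.25) shows the holder pot at (366,232), the hook top near (363,309), the large cup at (436,380) and the bottle foot near (520,265). Next I'll zoom on the holder, and on the rack in the side and scene views.

Run:
```python
import pickle,cv2,numpy as np
d=pickle.load(open('c1.pkl','rb'))
R=lambda i,x,y,w,h,W,H:cv2.resize(i[y:y+h,x:x+w,::-1],(W,H),interpolation=cv2.INTER_CUBIC)
a=R(d['wrist']['img'],255,155,80,110,400,550)
b=R(d['side']['img'],300,110,100,68,400,275)
c=R(d['scene']['img'],335,150,100,68,400,275)
cv2.imwrite('pics/z1.png',np.hstack([a,np.vstack([b,c])]))
```

```text
(no output)
```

View pics/z1.png

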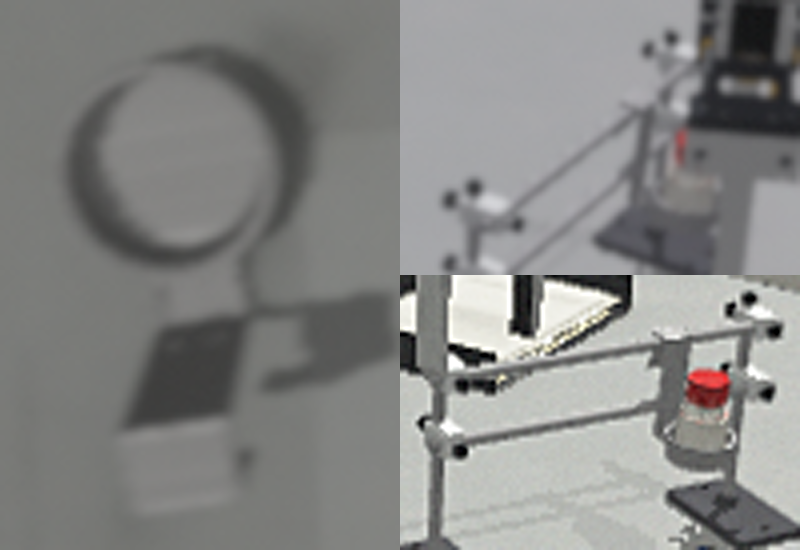

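Run:
```python
import pickle,numpy as np
from h import *
from scipy.optimize import least_squares
np.set_printoptions(precision=4,suppress=True)
d=pickle.load(open('c1.pkl','rb'));c=d['wrist'];T=tcpT(d['s'])@c['tool_from_camera']
f=lambda x,y:np.array((x/5+255,y/5+155))
obj=np.array([[0,0,23.5],[49,14,1],[49,-14,1],[49,14,95],[49,-14,95],[71,14,95],[71,-14,95]])/1e3
px=np.array([f(188,155),f(247,318),f(165,325),f(232,415),f(120,430),f(232,500),f(125,517)])
def pose(p,o):
    R=np.array([[np.cos(p[2]),-np.sin(p[2]),0],[np.sin(p[2]),np.cos(p[2]),0],[0,0,1]]);return o@R.T+[p[0],p[1],0]
r=least_squares(lambda p:(proj(c,pose(p,obj),T)-px).ravel(),[.445,.06,0],x_scale=[.01,.01,.1])
print('holder',r.x,np.degrees(r.x[2]));print(r.fun.reshape(-1,2));print('hook',pose(r.x,np.array([[.06,0,.092]])))
g=lambda x,y:(x/1.25,y/1.25)
for n,p,z in [('pot',(366,232),.0235),('large rim',(436,378),.036),('large foot',(434,381),0.001),('grey',(622,214),.048),('cap',(578,338),.215),('yellow rim',(642,375),.035)]:print(n,atz(c,g(*p),z,T))
sd,sc=d['side'],d['scene']
S=lambda x,y:((x-400)/4+300,y/4+110); C=lambda x,y:((x-400)/4+335,(y-275)/4+150)
for n,cc,p,z in [('sideU',sd,S(505,205),.2),('sideU',sd,S(640,112),.2),('sideL',sd,S(510,265),.14),('sideL',sd,S(640,165),.14),('scU',sc,C(500,373),.2),('scU',sc,C(740,336),.2),('scL',sc,C(465,443),.14),('scL',sc,C(655,407),.14),('hook top scene',sc,C(668,335),.209),('cap top',sc,C(708,378),.188),('hook top side',sd,S(637,106),.209),('upright L',sc,C(433,280),.224)]: print(n,atz(cc,p,z))
```

```text
holder [0.449  0.0573 0.0588] 3.3717354690174903
[[-0.5632  2.8152]
 [ 1.1387 -1.1583]
 [-1.2284 -1.5282]
 [-0.201   1.0971]
 [-0.4837 -0.6843]
 [ 1.1324  0.7384]
 [ 0.1404 -1.4785]]
hook [[0.5089 0.0608 0.092 ]]
pot [0.4445 0.0584 0.0235]
large rim [0.6177 0.1385 0.036 ]
large foot [0.6421 0.1385 0.001 ]
grey [0.4199 0.3288 0.048 ]
cap [0.483  0.2265 0.215 ]
yellow rim [0.6145 0.3836 0.035 ]
sideU [ 0.5938 -0.1282  0.2   ]
sideU [ 0.4984 -0.2995  0.2   ]
sideL [ 0.5889 -0.134   0.14  ]
sideL [ 0.4952 -0.313   0.14  ]
scU [ 0.5708 -0.1464  0.2   ]
scU [ 0.4592 -0.3631  0.2   ]
scL [ 0.5847 -0.1188  0.14  ]
scL [ 0.502  -0.2962  0.14  ]
hook top scene [ 0.498  -0.3006  0.209 ]
cap top [ 0.4447 -0.281   0.188 ]
hook top side [ 0.5012 -0.293   0.209 ]
upright L [ 0.7192 -0.2467  0.224 ]
```

Call:
send_rows --pt "0 0 0 -1 -3.8 -0.6 -1" --pt "0 0 0 -1 -3.8 -0.6 -1" --pt "0 0 0 -1 -3.8 -0.6 -1" --pt "0 0 0 -1 -3.8 -0.6 -1" --pt "0 0 0 -1 -3.8 -0.6 -1" --pt "0 0 0 -1 -3.8 -0.6 -1" --pt "0 0 0 -1 -3.8 -0.6 -1" --pt "0 0 0 -1 -3.8 -0.6 -1"

```text
clock: 2.7
tcp_pos: [0.5034, -0.197, 0.3985]
orientation: [[-1.0, -0.005, -0.0], [-0.005, 1.0, 0.001], [0.0, 0.001, -1.0]]
wrist_force: [0.3, -0.3, 0.4]
grip_width: 0.094
gripper_force: 0.0
```

```bash
cat > snap.py <<'E'
from rig import arm
import cv2,pickle,sys
s=arm.read_state();w=arm.capture('wrist');print(s['clock'],s['tcp_pos'],s['grip_width'],s['wrist_force'])
pickle.dump(dict(wrist=w,s=s),open(sys.argv[1]+'.pkl','wb'))
cv2.imwrite(f'pics/{sys.argv[1]}.png',cv2.resize(w['img'][:,:,::-1],(800,500),interpolation=cv2.INTER_CUBIC))
E
python3 snap.py w2
```

```text
2.7 [ 0.50344271 -0.19696088  0.39848653] 0.09398617982081776 [ 0.25942496 -0.29632277  0.43209053]
```

View pics/w2.png

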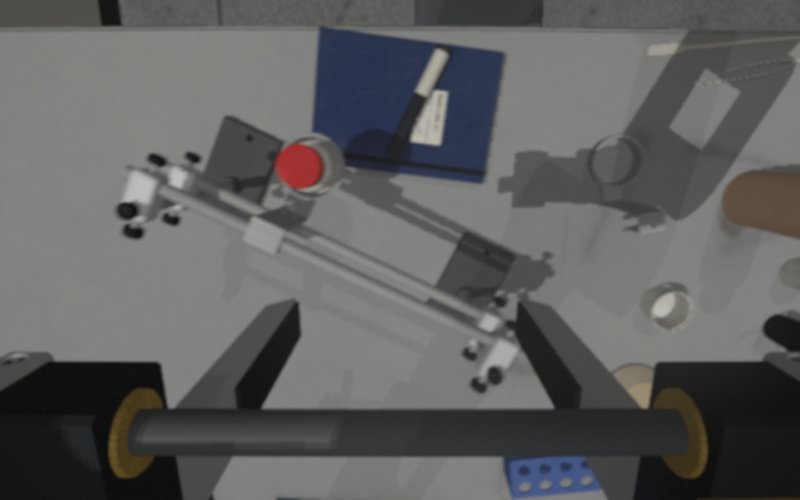

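The rack is clearly seen: the upper rod runs from (160,187) to (480,330) in the ×1.25 picture. The hung hook is at (264,234) and the red cap at (300,166). The right bosshead is near (495,350).

Run:
```python
import pickle,numpy as np
from h import *
d=pickle.load(open('w2.pkl','rb'));c=d['wrist'];T=tcpT(d['s'])@c['tool_from_camera']
g=cv2.cvtColor(c['img'],cv2.COLOR_RGB2GRAY)
for u in (240,260,280,300,320,340):
    v=int(round((244+.45*(u*1.25-290))/1.25)); print(u,v-14,g[v-14:v+14,u])
np.set_printoptions(precision=4,suppress=True)
for n,p,z in [('rodA',(175,193),.2),('rodB',(470,325),.2),('hook',(264,234),.209),('cap',(300,166),.188),('bossR',(495,352),.2),('bossL',(138,190),.2),('pot floor ctr',(614,160),.0235)]:
    print(n,atz(c,(p[0]/1.25,p[1]/1.25),z,T))
```

```text
240 185 [ 86  85  86  93 107 119 127 129 127 120 111 102 100 107 117 126 134 139
 142 140 137 132 128 125 124 125 125 125]
260 194 [141 142 138 131 127 123 122 123 123 116 108 100 100 105 115 124 132 138
 141 141 138 133 129 127 126 125 125 124]
280 203 [140 141 140 134 130 128 129 131 129 123 115 105 100 104 113 122 131 137
 141 141 139 134 130 126 124 123 123 123]
300 212 [137 141 140 136 131 128 128 128 128 125 116 106 100 102 110 119 129 136
 140 141 139 136 130 127 124 124 123 124]
320 221 [135 139 140 137 133 130 129 131 131 128 121 110 101 101 107 118 127 134
 138 140 139 135 131 128 126 125 125 124]
340 230 [132 137 138 137 133 131 129 130 128 124 114 100  91  94 104 115 124 132
 137 139 138 136 130 126 123 123 124 124]
rodA [ 0.4688 -0.3827  0.2   ]
rodB [ 0.5812 -0.1427  0.2   ]
hook [ 0.5002 -0.3109  0.209 ]
cap [ 0.4481 -0.2842  0.188 ]
bossR [ 0.6066 -0.1197  0.2   ]
bossL [ 0.4665 -0.4122  0.2   ]
pot floor ctr [0.4478 0.0458 0.0235]
```

Run:
```python
import pickle,numpy as np
from h import *
d=pickle.load(open('w2.pkl','rb'));c=d['wrist'];T=tcpT(d['s'])@c['tool_from_camera']
np.set_printoptions(precision=4,suppress=True)
P=[atz(c,p,.2,T)[:2] for p in [(240,201),(260,210),(280,219.2),(300,228.2),(320,237.4),(340,246.3)]]
P=np.array(P);vx,vy,x0,y0=cv2.fitLine(P.astype(np.float32),cv2.DIST_L2,0,1e-6,1e-6).ravel()
if vy<0:vx,vy=-vx,-vy
yaw=np.arctan2(-vx,vy);Y=np.array([vx,vy]);X=np.array([vy,-vx]);print('yaw',np.degrees(yaw),'pt',x0,y0)
O=(np.array([.6066,-.1197])+[.4665,-.4122])/2
o=np.array([x0,y0])+Y*((O-[x0,y0])@Y);print('origin',o,'O x',(O-o)@X)
for n,p in [('hook',[.5002,-.3109]),('cap',[.4481,-.2842]),('bR',[.6066,-.1197])]:print(n,(p-o)@X,(p-o)@Y)
for y in (.02,.03,.04):print(y,o+Y*y)
```

```text
yaw -25.45941 pt 0.54081345 -0.2339512
origin [ 0.5276 -0.2617] O x 0.009905953775036213
hook -0.003591370767665133 -0.05621073947289826
cap -0.06210951257677099 -0.05449988554755092
bR 0.01028468025295716 0.162160170670954
0.02 [ 0.5362 -0.2436]
0.03 [ 0.5405 -0.2346]
0.04 [ 0.5448 -0.2256]
```

Call:
send_rows --pt "0 0 0 -1.5 4.2 1 -0.6" --pt "0 0 0 -1.5 4.2 1 -0.6" --pt "0 0 0 -1.5 4.2 1 -0.6" --pt "0 0 0 -1.5 4.2 1 -0.6" --pt "0 0 0 -1.5 4.2 1 -0.6" --pt "0 0 0 -1.5 4.2 1 -0.6" --pt "0 0 0 -1.5 4.2 1 -0.6" --pt "0 0 0 -1.5 4.2 1 -0.6"

```text
clock: 3.55
tcp_pos: [0.6214, 0.1431, 0.3178]
orientation: [[-1.0, -0.005, -0.001], [-0.005, 1.0, 0.0], [0.001, 0.0, -1.0]]
wrist_force: [1.2, -0.0, 0.6]
grip_width: 0.0748
gripper_force: 0.0
```

Call:
send_rows --pt "0 0 0 -0.7 0 3 -0.6" --pt "0 0 0 0 0 3 -0.6" --pt "0 0 0 0 0 4 -0.6" --pt "0 0 0 0 0 2 -0.6" --pt "0 0 0 0 0 0 -0.6"

```text
clock: 4.05
tcp_pos: [0.6251, 0.1408, 0.1933]
orientation: [[-1.0, -0.005, -0.01], [-0.005, 1.0, -0.0], [0.01, -0.0, -1.0]]
wrist_force: [-0.8, -0.5, -0.0]
grip_width: 0.0749
gripper_force: 0.0
```

```bash
python3 snap.py w3
```

```text
4.05 [0.62509225 0.14081841 0.19333748] 0.07489624296304077 [-0.75087594 -0.52477794 -0.03781374]
```

View pics/w3.png

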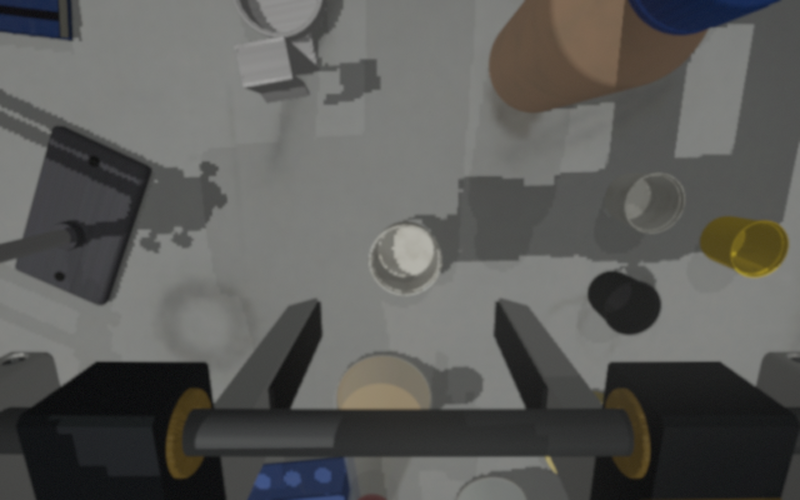

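Large cup rim is centred at (405,259) and small cup rim at (655,203), in ×1.25 pixels. The apparent diameters match 53 and 43 mm.

Run:
```python
import pickle,numpy as np
from h import *
d=pickle.load(open('w3.pkl','rb'));c=d['wrist'];T=tcpT(d['s'])@c['tool_from_camera']
np.set_printoptions(precision=4,suppress=True)
for n,p,z in [('large rim',(405,259),.036),('L',(369,259),.036),('R',(441,259),.036),('large floor',(409,249),.002),('small rim',(655,203),.04),('l',(624,203),.04),('r',(686,203),.04),('bottle cap?',(700,0),.215),('yellow',(758,248),.035),('black',(632,305),.04),('flask foot',(384,400),0.03)]:print(n,atz(c,(p[0]/1.25,p[1]/1.25),z,T))
from rig import arm
s=arm.read_state();print(s['tcp_pos'],s['orientation'],s['joints'])
```

```text
large rim [0.6319 0.1389 0.036 ]
L [0.632  0.1127 0.036 ]
R [0.6318 0.1652 0.036 ]
large floor [0.6322 0.1419 0.002 ]
small rim [0.5896 0.3142 0.04  ]
l [0.5897 0.2923 0.04  ]
r [0.5895 0.3362 0.04  ]
bottle cap? [0.513  0.2207 0.215 ]
yellow [0.6227 0.3982 0.035 ]
black [0.6654 0.3077 0.04  ]
flask foot [0.7514 0.1222 0.03  ]
[0.627  0.1406 0.1963] [[-1.     -0.0043 -0.0049]
 [-0.0043  1.      0.    ]
 [ 0.0049  0.     -1.    ]] [  4.9195  21.6348  79.9467   0.0258  78.697  -85.3314]
```

Call:
send_rows --pt "0 0 0 -0.4 0 3 -0.6" --pt "0 0 0 0 0 4 -0.6" --pt "0 0 0 0 0 4 -0.6" --pt "0 0 0 0 0 2.5 -0.6" --pt "0 0 0 0 0 0.5 -0.6" --pt "0 0 0 0 0 0 -0.6" --pt "0 0 0 0 0 0 -0.6"

```text
clock: 4.8
tcp_pos: [0.6354, 0.1395, 0.0616]
orientation: [[-1.0, -0.003, 0.005], [-0.003, 1.0, 0.001], [-0.005, 0.001, -1.0]]
wrist_force: [-0.2, 0.4, -0.0]
grip_width: 0.0753
gripper_force: 0.0
```

Call:
send_rows --pt "0 0 0 0.2 0 0.7 -0.6" --pt "0 0 0 0 0 0.5 -0.6" --pt "0 0 0 0 0 0 -0.6" --pt "0 0 0 0 0 0 -0.6"

```text
clock: 5.2
tcp_pos: [0.6309, 0.1388, 0.0464]
orientation: [[-1.0, -0.002, -0.0], [-0.002, 1.0, -0.0], [0.0, -0.0, -1.0]]
wrist_force: [0.2, 0.1, 0.8]
grip_width: 0.0752
gripper_force: 0.0
```

Call:
send_rows --pt "0 0 0 -0.1 0 -0.2 0.2" --pt "0 0 0 0 0 0 0.2" --pt "0 0 0 0 0 0 0.3" --pt "0 0 0 0 0 0 0.4" --pt "0 0 0 0 0 0 0.4" --pt "0 0 0 0 0 0 0.4"

```text
clock: 5.8
tcp_pos: [0.6323, 0.1389, 0.0487]
orientation: [[-1.0, -0.002, 0.001], [-0.002, 1.0, 0.0], [-0.001, 0.0, -1.0]]
wrist_force: [0.5, 0.0, 0.4]
grip_width: 0.0512
gripper_force: 30.0
```

Call:
send_rows --pt "0 0 0 0 0 -2 0.4" --pt "0 0 0 0 0 -4 0.4" --pt "0 0 0 0 0 -5 0.4" --pt "0 0 0 0 0 -4 0.4" --pt "0 0 0 3 -2 0 0.4" --pt "0 0 0 3 -2 0 0.4" --pt "0 0 0 3 -2 0 0.4" --pt "0 0 0 3 -2 0 0.4"

```text
clock: 6.6
tcp_pos: [0.5107, 0.0579, 0.1982]
orientation: [[-1.0, -0.003, -0.0], [-0.003, 1.0, -0.0], [0.0, -0.0, -1.0]]
wrist_force: [0.0, -0.5, -0.8]
grip_width: 0.0512
gripper_force: 30.0
```

Call:
send_rows --pt "0 0 0 0 0 0 0.4" --pt "0 0 0 0 0 0 0.4" --pt "0 0 0 0 0 0 0.4" --pt "0 0 0 0 0 0 0.4"

```text
clock: 7.0
tcp_pos: [0.5134, 0.059, 0.1987]
orientation: [[-1.0, -0.003, 0.001], [-0.003, 1.0, 0.0], [-0.001, 0.0, -1.0]]
wrist_force: [-0.7, -0.2, 0.2]
grip_width: 0.0513
gripper_force: 30.0
```

```bash
python3 snap.py w4
```

```text
7.0 [0.5133696  0.05902332 0.19871226] 0.0512539686486613 [-0.73742516 -0.20122779  0.15149713]
```

View pics/w4.png

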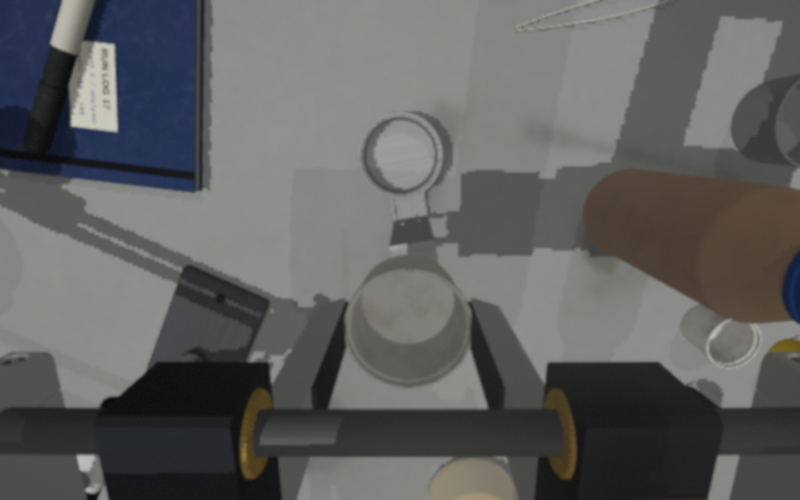

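Pot rim is centred at (402.5,153), held cup rim at (408,322), and the plate's upper edge runs (390,244) to (435,240).

Run:
```python
import pickle,numpy as np
from h import *
d=pickle.load(open('w4.pkl','rb'));c=d['wrist'];T=tcpT(d['s'])@c['tool_from_camera']
np.set_printoptions(precision=4,suppress=True)
g=cv2.cvtColor(c['img'],cv2.COLOR_RGB2GRAY)
for n,p,z in [('pot',(402.5,153.5),.0235),('l',(362,153),.0235),('r',(443,153),.0235),('t',(402,111),.0235),('b',(402,196),.0235),('plate topL',(390,244),.095),('plate topR',(435,240),.095),('cup rim',(408,320),.186),('cl',(345,320),.186),('cr',(471,320),.186),('cb',(408,383),.186)]:print(n,atz(c,(p[0]/1.25,p[1]/1.25),z,T))
# automatic ellipse on pot
roi=c['img'][75:170,270:375,::-1];cv2.imwrite('pics/pot.png',cv2.resize(roi,None,fx=6,fy=6,interpolation=cv2.INTER_CUBIC)[:560])
```

```text
pot [0.4473 0.0552 0.0235]
l [0.447  0.0258 0.0235]
r [0.4469 0.0846 0.0235]
t [0.4179 0.0549 0.0235]
b [0.4781 0.0548 0.0235]
plate topL [0.4984 0.0485 0.095 ]
plate topR [0.4959 0.0754 0.095 ]
cup rim [0.5092 0.0593 0.186 ]
cl [0.5093 0.0337 0.186 ]
cr [0.5092 0.0849 0.186 ]
cb [0.5379 0.0594 0.186 ]
```

View pics/pot.png

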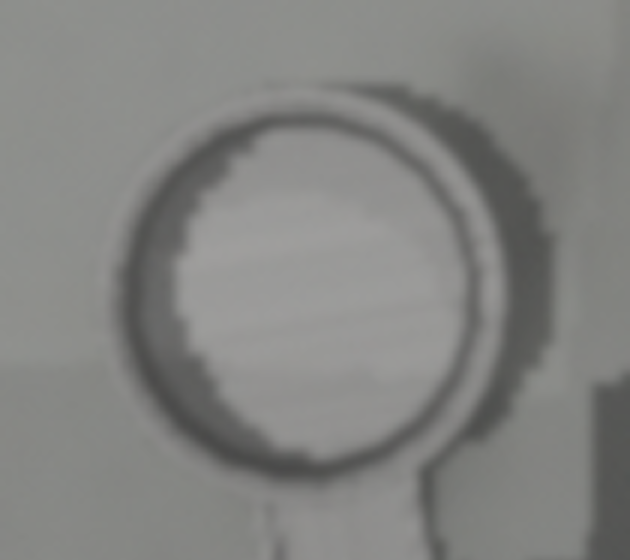

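Call:
send_rows --pt "0 0 0 3.3 -0.2 0 0.4" --pt "0 0 0 3.2 -0.2 0 0.4" --pt "0 0 0 0 0 4 0.4" --pt "0 0 0 0 0 4 0.4" --pt "0 0 0 0 0 3 0.4" --pt "0 0 0 0 0 1 0.4" --pt "0 0 0 0 0 0 0.4" --pt "0 0 0 0 0 0 0.4"

```text
clock: 7.85
tcp_pos: [0.4487, 0.0545, 0.0796]
orientation: [[-1.0, -0.003, 0.002], [-0.003, 1.0, -0.0], [-0.002, -0.0, -1.0]]
wrist_force: [1.1, -0.3, -0.4]
grip_width: 0.0512
gripper_force: 30.0
```

Call:
send_rows --pt "0 0 0 0 0 0 0.4" --pt "0 0 0 0 0 0 0.4"

```text
clock: 8.05
tcp_pos: [0.4488, 0.0544, 0.08]
orientation: [[-1.0, -0.002, 0.003], [-0.002, 1.0, -0.0], [-0.003, -0.0, -1.0]]
wrist_force: [-0.1, 0.7, 0.2]
grip_width: 0.051
gripper_force: 30.0
```

Call:
send_rows --pt "0 0 0 0.07 0.05 0.6 0.4" --pt "0 0 0 0 0 0.5 0.4" --pt "0 0 0 0 0 0.3 0.4" --pt "0 0 0 0 0 0 0.4" --pt "0 0 0 0 0 0 0.4"

```text
clock: 8.55
tcp_pos: [0.4463, 0.0549, 0.0643]
orientation: [[-1.0, -0.002, -0.001], [-0.002, 1.0, 0.0], [0.001, 0.0, -1.0]]
wrist_force: [-0.5, -0.7, -0.5]
grip_width: 0.0512
gripper_force: 30.0
```

Call:
send_rows --pt "0 0 0 -0.1 0 0.4 0.4" --pt "0 0 0 0 0 0.4 0.4" --pt "0 0 0 0 0 0.3 0.4" --pt "0 0 0 0 0 0 0.4" --pt "0 0 0 0 0 0 0.4"

```text
clock: 9.05
tcp_pos: [0.4473, 0.0549, 0.0533]
orientation: [[-1.0, -0.002, -0.001], [-0.002, 1.0, 0.0], [0.001, 0.0, -1.0]]
wrist_force: [0.2, -0.3, -0.2]
grip_width: 0.0513
gripper_force: 30.0
```

Free insertion. Release just above the floor, opening only part-way, then lift.

Call:
send_rows --pt "0 0 0 0 0 0.1 0.3" --pt "0 0 0 0 0 0 -0.1" --pt "0 0 0 0 0 0 -0.4" --pt "0 0 0 0 0 0 -0.4" --pt "0 0 0 0 0 -2 -0.4" --pt "0 0 0 0 0 -4 -0.4" --pt "0 0 0 0 0 -4 -0.4" --pt "0 0 0 0 0 -4 -0.4"

```text
clock: 9.85
tcp_pos: [0.447, 0.055, 0.1938]
orientation: [[-1.0, -0.002, -0.001], [-0.002, 1.0, 0.0], [0.001, 0.0, -1.0]]
wrist_force: [0.9, 0.5, -0.5]
grip_width: 0.0659
gripper_force: 0.0
```

Run:
```python
from rig import arm
import numpy as np,pickle
from h import *
np.set_printoptions(precision=4,suppress=True)
for n in('side','scene'):
    pickle.dump(arm.capture(n),open(f'{n}5.pkl','wb'))
d=pickle.load(open('w3.pkl','rb'))
s=arm.read_state();print(s['tcp_pos'],s['joints'],s['grip_width'])
```

```text
[0.452  0.0547 0.1988] [ -4.0113  -1.8305 107.037    0.006   74.0371 -94.1495] 0.06583860653040689
```

Run:
```python
import numpy as np,pickle
from h import *
np.set_printoptions(precision=4,suppress=True)
d=pickle.load(open('c0.pkl','rb'))
for z in (.05,.2,.25,.3):print(z,'side topcorner',atz(d['side'],(282,279),z),'scene topcorner',atz(d['scene'],(187,203),z),'scene base corner',atz(d['scene'],(243,320),z))
```

```text
0.05 side topcorner [0.662  0.2517 0.05  ] scene topcorner [1.0995 0.1926 0.05  ] scene base corner [0.4545 0.4883 0.05  ]
0.2 side topcorner [0.6276 0.3918 0.2   ] scene topcorner [0.8202 0.367  0.2   ] scene base corner [0.3123 0.5999 0.2   ]
0.25 side topcorner [0.6161 0.4385 0.25  ] scene topcorner [0.7271 0.4252 0.25  ] scene base corner [0.2649 0.6371 0.25  ]
0.3 side topcorner [0.6047 0.4853 0.3   ] scene topcorner [0.6341 0.4833 0.3   ] scene base corner [0.2175 0.6743 0.3   ]
```

Call:
send_rows --pt "0 0 0 0 0 -4.5 -0.4" --pt "0 0 0 0 0 -4.5 -0.4" --pt "0 0 0 -2 3.7 0 -0.4" --pt "0 0 0 -2 3.7 0 -0.4" --pt "0 0 0 -2 3.7 0 -0.4" --pt "0 0 0 -2 3.7 0 -0.4" --pt "0 0 0 -2 3.7 0 -0.4" --pt "0 0 0 -2 3.7 0 -0.4"

```text
clock: 10.75
tcp_pos: [0.5671, 0.2787, 0.2808]
orientation: [[-1.0, -0.002, -0.002], [-0.002, 1.0, -0.001], [0.002, -0.001, -1.0]]
wrist_force: [1.2, -0.4, 0.8]
grip_width: 0.0657
gripper_force: 0.0
```

Call:
send_rows --pt "0 0 0 -2 3.7 0 -0.4" --pt "0 0 0 0 0 4 -0.4" --pt "0 0 0 0 0 4 -0.4" --pt "0 0 0 0 0 0 -0.4" --pt "0 0 0 0 0 0 -0.4" --pt "0 0 0 0 0 0 -0.4"

```text
clock: 11.35
tcp_pos: [0.5882, 0.3145, 0.2049]
orientation: [[-1.0, -0.002, 0.003], [-0.002, 1.0, 0.001], [-0.004, 0.001, -1.0]]
wrist_force: [-0.6, -0.2, 0.1]
grip_width: 0.0657
gripper_force: 0.0
```

```bash
python3 snap.py w6
python3 - <<'E'
import pickle,numpy as np
from h import *
np.set_printoptions(precision=4,suppress=True)
d=pickle.load(open('w6.pkl','rb'));c=d['wrist'];T=tcpT(d['s'])@c['tool_from_camera']
a=np.linspace(0,2*np.pi,73)[:-1]
im=cv2.GaussianBlur(cv2.cvtColor(c['img'],cv2.COLOR_RGB2GRAY),(0,0),1).astype(np.float32)
# match rim ring: bright ring at r=.0205 vs outside .0235
def score(x,y):
    S=lambda r:cv2.remap(im,*[m.astype(np.float32).reshape(1,-1) for m in proj(c,np.c_[x+r*np.cos(a),y+r*np.sin(a),np.full_like(a,.04)],T).T],cv2.INTER_LINEAR)
    return np.median(S(.0208)-S(.0235))+np.median(S(.0208)-S(.0182))
g=[(score(x,y),x,y) for x in np.arange(.575,.606,.001) for y in np.arange(.298,.33,.001)]
print(sorted(g)[-5:])
p=proj(c,[[.5896,.3142,.04]],T);print(p)
E
```

```text
11.35 [0.58821706 0.31448345 0.20488998] 0.0656840261065393 [-0.58597044 -0.15842686  0.10800728]
[(np.float32(22.754883), np.float64(0.588), np.float64(0.314)), (np.float32(22.959473), np.float64(0.59), np.float64(0.313)), (np.float32(25.124023), np.float64(0.589), np.float64(0.314)), (np.float32(27.334473), np.float64(0.589), np.float64(0.313)), (np.float32(27.520508), np.float64(0.588), np.float64(0.313))]
[[325.5003 197.2566]]
```

Call:
send_rows --pt "0 0 0 0 -0.1 4 -0.4" --pt "0 0 0 0 0 4 -0.4" --pt "0 0 0 0 0 3.5 -0.4" --pt "0 0 0 0 0 1.5 -0.4" --pt "0 0 0 0 0 0.5 -0.4" --pt "0 0 0 0 0 0 -0.4" --pt "0 0 0 0 0 0 -0.4" --pt "0 0 0 0 0 0 -0.4"

```text
clock: 12.2
tcp_pos: [0.5887, 0.3139, 0.0701]
orientation: [[-1.0, -0.002, 0.004], [-0.002, 1.0, 0.002], [-0.004, 0.002, -1.0]]
wrist_force: [0.7, 0.6, -0.2]
grip_width: 0.0657
gripper_force: 0.0
```

Call:
send_rows --pt "0 0 0 0 0 0.5 -0.4" --pt "0 0 0 0 0 0.4 -0.4" --pt "0 0 0 0 0 0 -0.4" --pt "0 0 0 0 0 0 -0.4" --pt "0 0 0 0 0 0 -0.4"

```text
clock: 12.7
tcp_pos: [0.5869, 0.3132, 0.0584]
orientation: [[-1.0, -0.002, -0.0], [-0.002, 1.0, -0.0], [0.0, -0.0, -1.0]]
wrist_force: [0.2, 0.5, -0.3]
grip_width: 0.0658
gripper_force: 0.0
```

Call:
send_rows --pt "0 0 0 -0.13 0 -0.12 0" --pt "0 0 0 0 0 0 0.3" --pt "0 0 0 0 0 0 0.5" --pt "0 0 0 0 0 0 0.6" --pt "0 0 0 0 0 0 0.6" --pt "0 0 0 0 0 0 0.6"

```text
clock: 13.3
tcp_pos: [0.5884, 0.3133, 0.0598]
orientation: [[-1.0, -0.002, 0.0], [-0.002, 1.0, 0.0], [-0.0, 0.0, -1.0]]
wrist_force: [0.8, -0.5, 0.9]
grip_width: 0.0409
gripper_force: 30.0
```

Call:
send_rows --pt "0 0 0 0 0 -2 0.6" --pt "0 0 0 0 0 -4 0.6" --pt "0 0 0 0 0 -4.5 0.6" --pt "0 0 0 0 0 -4.5 0.6" --pt "0 0 0 0 0 -4.5 0.6" --pt "0 0 0 0 0 -4.5 0.6" --pt "0 0 0 0 0 -1.5 0.6" --pt "0 0 0 1 -3 0 0.6"

```text
clock: 14.1
tcp_pos: [0.58, 0.2859, 0.3182]
orientation: [[-1.0, -0.006, 0.007], [-0.006, 1.0, 0.004], [-0.007, 0.004, -1.0]]
wrist_force: [0.4, -0.1, -0.3]
grip_width: 0.0408
gripper_force: 30.0
```

Call:
send_rows --pt "0 0 0 1 -3.7 0 0.6" --pt "0 0 0 1.1 -3.7 0 0.6" --pt "0 0 0 1.1 -3.7 0 0.6" --pt "0 0 0 1.1 -3.7 0 0.6" --pt "0 0 0 1.1 -3.7 0 0.6" --pt "0 0 0 1.1 -3.7 2 0.6" --pt "0 0 0 0 0 4 0.6" --pt "0 0 0 0 0 4 0.6"

```text
clock: 14.9
tcp_pos: [0.5135, 0.0598, 0.2134]
orientation: [[-1.0, 0.0, 0.001], [0.0, 1.0, -0.0], [-0.001, -0.0, -1.0]]
wrist_force: [1.4, 0.4, -0.7]
grip_width: 0.0408
gripper_force: 30.0
```

Call:
send_rows --pt "0 0 0 0 0 0 0.6" --pt "0 0 0 0 0 0 0.6" --pt "0 0 0 0 0 0 0.6" --pt "0 0 0 0 0 0 0.6"

```text
clock: 15.3
tcp_pos: [0.5155, 0.0613, 0.2171]
orientation: [[-1.0, -0.003, 0.005], [-0.003, 1.0, -0.0], [-0.005, -0.0, -1.0]]
wrist_force: [1.2, 0.3, 0.2]
grip_width: 0.0407
gripper_force: 30.0
```

```bash
python3 snap.py w7
cat > ring.py <<'E'
import numpy as np
from h import *
a=np.linspace(0,2*np.pi,73)[:-1]
def ring(c,T,z,ro,rin,X,Y,A=a):
    im=cv2.GaussianBlur(cv2.cvtColor(c['img'],cv2.COLOR_RGB2GRAY),(0,0),.8).astype(np.float32)
    rm=(ro+rin)/2;w=ro-rin
    def score(x,y):
        S=lambda r:cv2.remap(im,*[m.astype(np.float32).reshape(1,-1) for m in proj(c,np.c_[x+r*np.cos(A),y+r*np.sin(A),np.full_like(A,z)],T).T],cv2.INTER_LINEAR)
        return float(np.median(S(rm)-S(ro+w/2+.0005))+np.median(S(rm)-S(rin-w/2-.0005)))
    return sorted([(round(score(x,y),1),round(x,4),round(y,4)) for x in X for y in Y])[-5:]
E
python3 - <<'E'
import pickle
from ring import *
np.set_printoptions(precision=4,suppress=True)
d=pickle.load(open('w7.pkl','rb'));c=d['wrist'];T=tcpT(d['s'])@c['tool_from_camera']
for n,z,ro,ri in (('large',.039,.0265,.0235),('pot',.0235,.0305,.0275)):
  print(n,ring(c,T,z,ro,ri,np.arange(.436,.46,.001),np.arange(.044,.068,.001)))
d=pickle.load(open('w4.pkl','rb'));c=d['wrist'];T=tcpT(d['s'])@c['tool_from_camera']
print('pot w4',ring(c,T,.0235,.0305,.0275,np.arange(.436,.46,.001),np.arange(.044,.068,.001)))
E
```

```text
15.3 [0.51551098 0.06131038 0.21713038] 0.0406504723891529 [1.23788975 0.28496113 0.22842805]
large [(32.9, np.float64(0.449), np.float64(0.054)), (34.6, np.float64(0.447), np.float64(0.055)), (37.4, np.float64(0.448), np.float64(0.055)), (39.2, np.float64(0.447), np.float64(0.054)), (42.6, np.float64(0.448), np.float64(0.054))]
pot [(10.2, np.float64(0.444), np.float64(0.067)), (10.2, np.float64(0.45), np.float64(0.052)), (12.9, np.float64(0.447), np.float64(0.068)), (15.7, np.float64(0.445), np.float64(0.068)), (15.9, np.float64(0.446), np.float64(0.068))]
pot w4 [(30.8, np.float64(0.449), np.float64(0.053)), (32.0, np.float64(0.448), np.float64(0.052)), (32.0, np.float64(0.45), np.float64(0.053)), (32.4, np.float64(0.449), np.float64(0.052)), (34.9, np.float64(0.45), np.float64(0.052))]
```

View pics/w7.png

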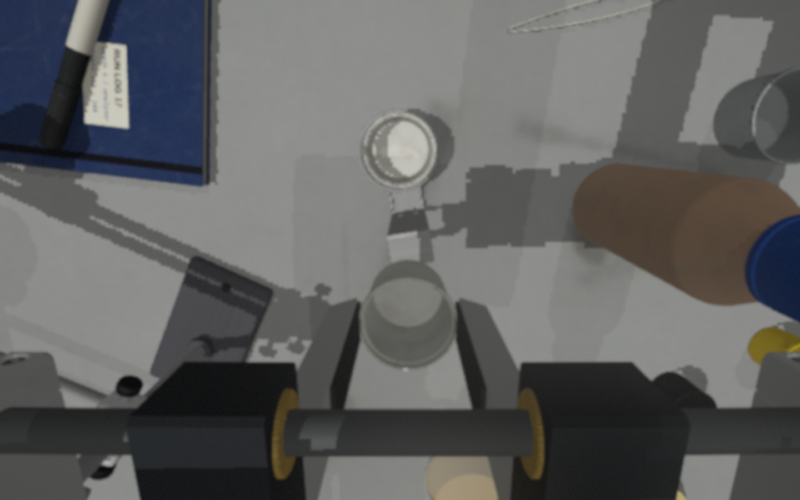

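The large cup sits level in the pot at (400,148), and the small cup is held straight at (408,320).

Call:
send_rows --pt "0 0 0 3.4 -0.4 0 0.6" --pt "0 0 0 3.3 -0.3 0 0.6" --pt "0 0 0 0 0 4 0.6" --pt "0 0 0 0 0 4 0.6" --pt "0 0 0 0 0 2.5 0.6" --pt "0 0 0 0 0 0.5 0.6" --pt "0 0 0 0 0 0 0.6" --pt "0 0 0 0 0 0 0.6"

```text
clock: 16.15
tcp_pos: [0.4487, 0.0539, 0.1066]
orientation: [[-1.0, -0.002, 0.004], [-0.002, 1.0, -0.0], [-0.004, -0.0, -1.0]]
wrist_force: [0.3, -0.1, 0.8]
grip_width: 0.0407
gripper_force: 30.0
```

Call:
send_rows --pt "0 0 0 0 0 0 0.6" --pt "0 0 0 0 0 0 0.6" --pt "0 0 0 0 0 0 0.6" --pt "0 0 0 0 0 0 0.6"

```text
clock: 16.55
tcp_pos: [0.4471, 0.0539, 0.105]
orientation: [[-1.0, -0.002, 0.001], [-0.002, 1.0, -0.0], [-0.001, -0.0, -1.0]]
wrist_force: [0.2, -0.5, 0.3]
grip_width: 0.0407
gripper_force: 30.0
```

Cup bottom is at 45 mm, about 6 mm above the wide cup's rim. Trim x and y, then lower in steps.

Call:
send_rows --pt "0 0 0 -0.07 0.05 0.3 0.6" --pt "0 0 0 0 0 0.4 0.6" --pt "0 0 0 0 0 0.4 0.6" --pt "0 0 0 0 0 0.4 0.6" --pt "0 0 0 0 0 0 0.6" --pt "0 0 0 0 0 0 0.6"

```text
clock: 17.15
tcp_pos: [0.4473, 0.0544, 0.0894]
orientation: [[-1.0, -0.002, -0.001], [-0.002, 1.0, 0.0], [0.001, 0.0, -1.0]]
wrist_force: [-0.7, 0.4, 0.3]
grip_width: 0.0412
gripper_force: 30.0
```

Call:
send_rows --pt "0 0 0 -0.05 0 0.4 0.6" --pt "0 0 0 0 0 0.5 0.6" --pt "0 0 0 0 0 0.5 0.6" --pt "0 0 0 0 0 0.5 0.6" --pt "0 0 0 0 0 0.2 0.6" --pt "0 0 0 0 0 0 0.6" --pt "0 0 0 0 0 0 0.6"

```text
clock: 17.85
tcp_pos: [0.4481, 0.0544, 0.0686]
orientation: [[-1.0, -0.002, 0.0], [-0.002, 1.0, -0.0], [-0.0, -0.0, -1.0]]
wrist_force: [0.4, 0.6, -0.7]
grip_width: 0.0406
gripper_force: 30.0
```

Call:
send_rows --pt "0 0 0 0 0 0.25 0.6" --pt "0 0 0 0 0 0 0.6" --pt "0 0 0 0 0 0 0.4" --pt "0 0 0 0 0 0 0.1" --pt "0 0 0 0 0 0 0.1" --pt "0 0 0 0 0 0 0.1" --pt "0 0 0 0 0 -2 0.1" --pt "0 0 0 0 0 -3 0.1"

```text
clock: 18.65
tcp_pos: [0.4459, 0.0545, 0.1149]
orientation: [[-1.0, -0.002, -0.005], [-0.002, 1.0, 0.0], [0.005, 0.0, -1.0]]
wrist_force: [0.8, -0.2, -0.4]
grip_width: 0.0424
gripper_force: 0.4
```

```bash
python3 snap.py w8
python3 - <<'E'
import pickle
from ring import *
from rig import arm
s=arm.read_state();print(s['grip_width'],s['gripper_force'],s['tcp_pos'])
d=pickle.load(open('w8.pkl','rb'));c=d['wrist'];T=tcpT(d['s'])@c['tool_from_camera']
A=np.linspace(-np.pi,np.pi,73)
X=np.arange(.438,.456,.001);Y=np.arange(.046,.064,.001)
for z in np.arange(.035,.105,.005):
  print(round(z,3),'small',ring(c,T,z,.0215,.0195,X,Y)[-1],'large',ring(c,T,z,.0265,.0235,X,Y)[-1])
E
```

```text
18.65 [0.44592428 0.05453779 0.11489773] 0.04244036415717096 [ 0.81794915 -0.1897098  -0.35363697]
0.04206784120504794 0.35399638902163133 [0.4507565  0.05434091 0.12087924]
0.035 small (8.3, np.float64(0.45), np.float64(0.054)) large (8.5, np.float64(0.446), np.float64(0.049))
0.04 small (8.2, np.float64(0.445), np.float64(0.06)) large (9.8, np.float64(0.449), np.float64(0.055))
0.045 small (8.7, np.float64(0.444), np.float64(0.059)) large (14.7, np.float64(0.448), np.float64(0.055))
0.05 small (10.9, np.float64(0.443), np.float64(0.052)) large (20.3, np.float64(0.447), np.float64(0.055))
0.055 small (16.2, np.float64(0.442), np.float64(0.052)) large (19.6, np.float64(0.446), np.float64(0.055))
0.06 small (17.9, np.float64(0.44), np.float64(0.052)) large (16.0, np.float64(0.445), np.float64(0.055))
0.065 small (16.3, np.float64(0.439), np.float64(0.052)) large (9.5, np.float64(0.444), np.float64(0.055))
0.07 small (9.1, np.float64(0.438), np.float64(0.058)) large (4.8, np.float64(0.444), np.float64(0.055))
0.075 small (9.4, np.float64(0.454), np.float64(0.055)) large (5.7, np.float64(0.448), np.float64(0.058))
0.08 small (11.0, np.float64(0.451), np.float64(0.055)) large (9.8, np.float64(0.447), np.float64(0.057))
0.085 small (17.2, np.float64(0.45), np.float64(0.055)) large (12.2, np.float64(0.446), np.float64(0.058))
0.09 small (26.5, np.float64(0.449), np.float64(0.055)) large (13.3, np.float64(0.443), np.float64(0.057))
0.095 small (28.0, np.float64(0.447), np.float64(0.055)) large (13.7, np.float64(0.443), np.float64(0.056))
0.1 small (20.2, np.float64(0.447), np.float64(0.055)) large (19.2, np.float64(0.441), np.float64(0.055))
```

The cup came up with the pads: 0.1 opens only to 42 mm. It is still level, so I'll regrip, lower it again and open wider.

Call:
send_rows --pt "0 0 0 0 0 0 0.6" --pt "0 0 0 0 0 0 0.6" --pt "0 0 0 0 0 0 0.6" --pt "0 0 0 0 0 0 0.6"

```text
clock: 19.1
tcp_pos: [0.4469, 0.0545, 0.1149]
orientation: [[-1.0, -0.002, -0.003], [-0.002, 1.0, 0.0], [0.003, 0.0, -1.0]]
wrist_force: [-0.8, 0.8, -1.3]
grip_width: 0.0408
gripper_force: 30.0
```

```bash
python3 snap.py w9
python3 - <<'E'
import pickle
from ring import *
d=pickle.load(open('w9.pkl','rb'));c=d['wrist'];T=tcpT(d['s'])@c['tool_from_camera']
X=np.arange(.438,.456,.001);Y=np.arange(.046,.064,.001)
for z in np.arange(.084,.11,.003):
  print(round(z,3),'small',ring(c,T,z,.0215,.0195,X,Y)[-1])
for z in (.036,.039,.042): print(z,ring(c,T,z,.0265,.0235,X,Y)[-2:])
E
```

```text
19.1 [0.44693867 0.05449434 0.11492996] 0.04083001757043928 [-0.82119147  0.7895568  -1.29162518]
0.084 small (22.4, np.float64(0.453), np.float64(0.055))
0.087 small (25.3, np.float64(0.452), np.float64(0.055))
0.09 small (26.2, np.float64(0.451), np.float64(0.055))
0.093 small (24.4, np.float64(0.449), np.float64(0.054))
0.096 small (17.7, np.float64(0.448), np.float64(0.054))
0.099 small (15.4, np.float64(0.448), np.float64(0.055))
0.102 small (13.6, np.float64(0.448), np.float64(0.055))
0.105 small (11.1, np.float64(0.447), np.float64(0.054))
0.108 small (6.1, np.float64(0.439), np.float64(0.058))
0.036 [(8.3, np.float64(0.456), np.float64(0.055)), (8.6, np.float64(0.446), np.float64(0.049))]
0.039 [(7.8, np.float64(0.448), np.float64(0.055)), (9.6, np.float64(0.449), np.float64(0.055))]
0.042 [(11.1, np.float64(0.448), np.float64(0.054)), (12.4, np.float64(0.448), np.float64(0.055))]
```

Call:
send_rows --pt "0 0 0 0.05 0 0.6 0.6" --pt "0 0 0 0 0 0.6 0.6" --pt "0 0 0 0 0 0.6 0.6" --pt "0 0 0 0 0 0.5 0.6" --pt "0 0 0 0 0 0 0.6" --pt "0 0 0 0 0 0 0.6" --pt "0 0 0 0 0 0 0.6"

```text
clock: 19.85
tcp_pos: [0.4478, 0.0544, 0.0934]
orientation: [[-1.0, -0.002, 0.0], [-0.002, 1.0, -0.0], [-0.0, -0.0, -1.0]]
wrist_force: [0.0, 0.8, -0.5]
grip_width: 0.0411
gripper_force: 30.0
```

Call:
send_rows --pt "0 0 0 0 0 0.5 0.6" --pt "0 0 0 0 0 0.5 0.6" --pt "0 0 0 0 0 0.5 0.6" --pt "0 0 0 0 0 0.5 0.6" --pt "0 0 0 0 0 0.2 0.6" --pt "0 0 0 0 0 0 0.6" --pt "0 0 0 0 0 0 0.6"

```text
clock: 20.55
tcp_pos: [0.4476, 0.0544, 0.0711]
orientation: [[-1.0, -0.002, -0.0], [-0.002, 1.0, 0.0], [0.0, 0.0, -1.0]]
wrist_force: [0.6, -0.3, -0.1]
grip_width: 0.0408
gripper_force: 30.0
```

Call:
send_rows --pt "0 0 0 0 0 0.2 0.6" --pt "0 0 0 0 0 0.2 0.6" --pt "0 0 0 0 0 0 0.6" --pt "0 0 0 0 0 0 -0.3" --pt "0 0 0 0 0 0 -0.3" --pt "0 0 0 0 0 0 -0.3" --pt "0 0 0 0 0 0 -0.3"

```text
clock: 21.25
tcp_pos: [0.4476, 0.0544, 0.0672]
orientation: [[-1.0, -0.002, 0.0], [-0.002, 1.0, -0.0], [-0.0, -0.0, -1.0]]
wrist_force: [-0.4, 0.2, 0.8]
grip_width: 0.0608
gripper_force: 0.0
```

Call:
send_rows --pt "0 0 0 0 0 -2 -0.3" --pt "0 0 0 0 0 -3 -0.3" --pt "0 0 0 0 0 -4 -0.3" --pt "0 0 0 -3 0 -4 -0.3" --pt "0 0 0 -3 0 0 -0.3" --pt "0 0 0 0 0 0 -0.3" --pt "0 0 0 0 0 0 -0.3" --pt "0 0 0 0 0 0 -0.3"

```text
clock: 22.05
tcp_pos: [0.5058, 0.0547, 0.1959]
orientation: [[-1.0, -0.002, -0.003], [-0.002, 1.0, 0.0], [0.003, 0.0, -1.0]]
wrist_force: [0.2, 0.0, -0.9]
grip_width: 0.0613
gripper_force: 0.0
```

```bash
python3 snap.py w10
python3 - <<'E'
import pickle
from ring import *
d=pickle.load(open('w10.pkl','rb'));c=d['wrist'];T=tcpT(d['s'])@c['tool_from_camera']
X=np.arange(.436,.458,.001);Y=np.arange(.044,.066,.001)
for z in np.arange(.033,.06,.003):
  print(round(z,3),'small',ring(c,T,z,.0215,.0195,X,Y)[-1],'large',ring(c,T,z,.0265,.0235,X,Y)[-1])
E
```

```text
22.05 [0.50584811 0.05466829 0.19589177] 0.06127300284116035 [ 0.1778424   0.04788728 -0.92822666]
0.033 small (46.8, np.float64(0.448), np.float64(0.054)) large (24.7, np.float64(0.446), np.float64(0.057))
0.036 small (48.8, np.float64(0.447), np.float64(0.054)) large (25.9, np.float64(0.449), np.float64(0.056))
0.039 small (48.7, np.float64(0.447), np.float64(0.054)) large (25.2, np.float64(0.447), np.float64(0.055))
0.042 small (48.2, np.float64(0.447), np.float64(0.054)) large (30.7, np.float64(0.447), np.float64(0.055))
0.045 small (45.7, np.float64(0.447), np.float64(0.054)) large (34.1, np.float64(0.447), np.float64(0.055))
0.048 small (38.3, np.float64(0.447), np.float64(0.054)) large (35.1, np.float64(0.447), np.float64(0.055))
0.051 small (27.3, np.float64(0.447), np.float64(0.054)) large (37.7, np.float64(0.447), np.float64(0.055))
0.054 small (16.6, np.float64(0.447), np.float64(0.053)) large (34.8, np.float64(0.447), np.float64(0.055))
0.057 small (21.9, np.float64(0.444), np.float64(0.053)) large (29.5, np.float64(0.447), np.float64(0.055))
```

Run:
```python
import pickle
from ring import *
from scipy.optimize import minimize,differential_evolution
for f in('w10','w3'):
  d=pickle.load(open(f+'.pkl','rb'));c=d['wrist'];T=tcpT(d['s'])@c['tool_from_camera']
  im=cv2.GaussianBlur(cv2.cvtColor(c['img'],cv2.COLOR_RGB2GRAY),(0,0),.8).astype(np.float32)
  def S(p,P):
    x,y,t=p;R=np.array([[np.cos(t),-np.sin(t)],[np.sin(t),np.cos(t)]])
    W=np.c_[P[:,:2]@R.T+[x,y],P[:,2]]
    return cv2.remap(im,*[m.astype(np.float32).reshape(1,-1) for m in proj(c,W,T).T],cv2.INTER_LINEAR)[0]
  n=np.linspace(0,1,15);z=np.full(15,.095)
  E=[]
  for off in (-.0015,.0015):
    E.append([np.c_[np.full(15,.049-off),-.014+.028*n,z],np.c_[np.full(15,.071+off),-.014+.028*n,z],np.c_[.049+.022*n,np.full(15,.014+off),z],np.c_[.049+.022*n,np.full(15,-.014-off),z]])
  cost=lambda p:-sum(abs(np.mean(S(p,i)-S(p,o))) for i,o in zip(*E))
  r=differential_evolution(cost,[(.44,.456),(.046,.066),(-.05,.22)],seed=1,maxiter=150,tol=1e-6)
  x,y,t=r.x;print(f,r.x,r.fun,np.degrees(t),'hook',x+.06*np.cos(t),y+.06*np.sin(t),[round(float(np.mean(S(r.x,i)-S(r.x,o))),1) for i,o in zip(*E)])
```

```text
w10 [0.44829743 0.05623303 0.13562803] -89.40618896484375 7.770913572587035 hook 0.5077464227070378 0.06434578381053942 [19.5, -25.8, -17.7, -26.5]
w3 [0.44904542 0.05335588 0.15733706] -146.3748016357422 9.01474972638877 hook 0.5083043045914932 0.06275719874886124 [14.9, 66.2, 58.8, 6.5]
```

Call:
send_rows --pt "0 0 0.142 0 0 0 0" --pt "0 0 0.142 0 0 0 0" --pt "0 0 0.142 0 0 0 0" --pt "0 0 0.142 0 0 0 0" --pt "0 0 0.142 0 0 0 0" --pt "0 0 0.142 0 0 0 0" --pt "0 0 0.142 0 0 0 0" --pt "0 0 0.142 0 0 0 0"

```text
clock: 22.9
tcp_pos: [0.5061, 0.0547, 0.1964]
orientation: [[-0.418, 0.908, -0.002], [0.908, 0.418, 0.0], [0.001, -0.002, -1.0]]
wrist_force: [-0.4, -0.1, 0.2]
grip_width: 0.0468
gripper_force: 0.0
```

Call:
send_rows --pt "0 0 0.142 0 0 0 0" --pt "0 0 0.142 0 0 0 0" --pt "0 0 0 0.9 0 2 0" --pt "0 0 0 0 0 2 0" --pt "0 0 0 0 0 1 0" --pt "0 0 0 0 0 0 0" --pt "0 0 0 0 0 0 0" --pt "0 0 0 0 0 0 0"

```text
clock: 23.7
tcp_pos: [0.5069, 0.0633, 0.1482]
orientation: [[-0.152, 0.988, 0.002], [0.988, 0.152, -0.0], [-0.0, 0.002, -1.0]]
wrist_force: [0.2, -0.6, -0.8]
grip_width: 0.047
gripper_force: 0.0
```

Call:
send_rows --pt "0 0 0 0 0.1 2 0" --pt "0 0 0 0 0 1.5 0" --pt "0 0 0 0 0 1 0" --pt "0 0 0 0 0 0.5 0" --pt "0 0 0 0 0 0 0" --pt "0 0 0 0 0 0 0"

```text
clock: 24.3
tcp_pos: [0.5077, 0.0636, 0.0978]
orientation: [[-0.152, 0.988, 0.001], [0.988, 0.152, -0.0], [-0.0, 0.001, -1.0]]
wrist_force: [1.1, 0.2, 0.7]
grip_width: 0.0471
gripper_force: 0.0
```

Call:
send_rows --pt "0 0 0 0 0 0 0.2" --pt "0 0 0 0 0 0 0.35" --pt "0 0 0 0 0 0 0.5" --pt "0 0 0 0 0 0 0.7" --pt "0 0 0 0 0 0 0.8" --pt "0 0 0 0 0 0 0.8" --pt "0 0 0 0 0 0 0.8" --pt "0 0 0 0 0 0 0.8"

```text
clock: 25.1
tcp_pos: [0.5075, 0.0636, 0.0975]
orientation: [[-0.152, 0.988, 0.001], [0.988, 0.152, -0.0], [-0.0, 0.001, -1.0]]
wrist_force: [0.1, 0.2, 1.9]
grip_width: 0.0217
gripper_force: 30.0
```

Call:
send_rows --pt "0 0 0 0 0 -0.5 0.8" --pt "0 0 0 0 0 -1.5 0.8" --pt "0 0 0 0 0 -3 0.8" --pt "0 0 0 0 0 -4 0.8" --pt "0 0 0 0 0 -4 0.8" --pt "0 0 0 0 0 -4 0.8" --pt "0 0 0 0 0 -3.5 0.8" --pt "0 0 0 0 0 -1.5 0.8"

```text
clock: 25.9
tcp_pos: [0.5081, 0.0637, 0.321]
orientation: [[-0.152, 0.988, 0.005], [0.988, 0.152, -0.0], [-0.001, 0.005, -1.0]]
wrist_force: [0.1, -1.6, -1.6]
grip_width: 0.0217
gripper_force: 30.0
```

Call:
send_rows --pt "0 0 0.08 0 0 0 0.8" --pt "0 0 0.12 0 0 0 0.8" --pt "0 0 0.12 0 0 0 0.8" --pt "0 0 0.12 0 0 0 0.8" --pt "0 0 0.1 0 0 0 0.8" --pt "0 0 0.057 0 0 0 0.8" --pt "0 0 0 -1 0.7 0 0.8" --pt "0 0 0 -2 1.4 0 0.8"

```text
clock: 26.7
tcp_pos: [0.5126, 0.0277, 0.3165]
orientation: [[0.426, 0.905, -0.002], [0.905, -0.426, 0.0], [-0.0, -0.002, -1.0]]
wrist_force: [0.1, 0.2, -2.7]
grip_width: 0.0219
gripper_force: 30.0
```

Call:
send_rows --pt "0 0 0 -2.9 2 0 0.8" --pt "0 0 0 -3 2 0 0.8" --pt "0 0 0 -3 2 0 0.8" --pt "0 0 0 -3 2 0 0.8" --pt "0 0 0 -2 1.5 0 0.8" --pt "0 0 0 -1 0.7 0 0.8" --pt "0 0 0 0 0 0 0.8" --pt "0 0 0 0 0 0 0.8"

```text
clock: 27.5
tcp_pos: [0.5409, -0.1502, 0.3168]
orientation: [[0.429, 0.903, -0.001], [0.903, -0.429, 0.001], [0.001, -0.001, -1.0]]
wrist_force: [-0.3, 0.9, -1.9]
grip_width: 0.0218
gripper_force: 30.0
```

Call:
send_rows --pt "0 0 0 -1.4 1 0 0.8" --pt "0 0 0 -2.2 1.5 0 0.8" --pt "0 0 0 -1.5 1.1 0 0.8" --pt "0 0 0 0 0 0 0.8" --pt "0 0 0 0 0 0 0.8" --pt "0 0 0 0 0 0 0.8" --pt "0 0 0 0 0 0 0.8"

```text
clock: 28.2
tcp_pos: [0.5519, -0.2115, 0.3173]
orientation: [[0.429, 0.903, 0.0], [0.903, -0.429, 0.0], [0.0, -0.0, -1.0]]
wrist_force: [-0.3, -1.1, -1.6]
grip_width: 0.0217
gripper_force: 30.0
```

```bash
python3 snap.py w11
python3 - <<'E'
import pickle
from ring import *
np.set_printoptions(precision=4,suppress=True,linewidth=220)
d=pickle.load(open('w11.pkl','rb'));c=d['wrist'];Tt=tcpT(d['s']);T=Tt@c['tool_from_camera']
print(Tt[:3,:3])
im=cv2.GaussianBlur(cv2.cvtColor(c['img'],cv2.COLOR_RGB2GRAY),(0,0),.7)
# predicted rod axis at rack y=.06...0.14
X=np.array([.903,-.43]);Y=np.array([.43,.903]);o=np.array([.5276,-.2617])
for y in (.07,.085,.1,.115,.13):
  q=o+Y*y; p=proj(c,[[*q,.2]],T)[0]; u,v=int(round(p[0])),int(round(p[1]))
  print(y,p,u-20); 
  if 0<=v<400: print(im[v,u-20:u+21])
E
```

```text
28.2 [ 0.55189661 -0.21151257  0.31725069] 0.021660827902041616 [-0.25606951 -1.14772592 -1.58681494]
[[ 0.4286  0.9035  0.    ]
 [ 0.9035 -0.4286  0.0003]
 [ 0.0003 -0.0001 -1.    ]]
0.07 [325.55   192.7307] 306
[134 136 136 136 136 136 136 136 137 135 129 114  96  83  82  87  99 115 127 133 134 134 133 130 125 121 121 126 133 136 136 136 136 136 136 136 136 136 136 137 137]
0.085 [325.5583 173.8472] 306
[136 136 136 137 137 137 137 137 136 134 128 115 100  91  90  93  96 102 112 125 135 139 138 135 130 123 120 123 130 134 135 135 135 135 135 135 135 135 135 135 135]
0.1 [325.5669 154.4364] 306
[134 135 135 135 135 135 136 136 136 134 128 114  99  90  90  94 102 114 127 133 133 131 132 132 128 122 118 122 129 133 134 135 135 135 135 135 135 136 136 135 135]
0.115 [325.5759 134.4818] 306
[134 136 136 136 136 136 136 135 135 134 128 114  97  85  82  82  85  89  93  95  93  89  88  86  84  85  91 105 121 131 135 136 136 135 136 135 136 136 136 136 136]
0.13 [325.5851 113.9671] 306
[ 79  81  81  81  81  80  79  77  77  77  77  77  82  91 102 111 119 125 129 132 132 128 119 106  94  85  80  77  77  78  79  79  79  79  79  79  79  79  80  80  80]
```

Call:
send_rows --pt "0 0 0 0 0 1.5 0.8" --pt "0 0 0 0 0 2.5 0.8" --pt "0 0 0 0 0 2 0.8" --pt "0 0 0 0 0 1 0.8" --pt "0 0 0 0 0 0 0.8" --pt "0 0 0 0 0 0 0.8" --pt "0 0 0 0 0 0 0.8"

```text
clock: 28.95
tcp_pos: [0.5525, -0.2127, 0.2485]
orientation: [[0.43, 0.903, 0.002], [0.903, -0.43, -0.001], [-0.0, 0.002, -1.0]]
wrist_force: [-0.5, -0.0, -2.0]
grip_width: 0.0222
gripper_force: 30.0
```

```bash
python3 snap.py w12
python3 - <<'E'
import pickle
from ring import *
np.set_printoptions(precision=4,suppress=True,linewidth=220)
d=pickle.load(open('w12.pkl','rb'));c=d['wrist'];Tt=tcpT(d['s']);T=Tt@c['tool_from_camera']
print(Tt[:3,:3])
im=cv2.GaussianBlur(cv2.cvtColor(c['img'],cv2.COLOR_RGB2GRAY),(0,0),.7)
Y=np.array([.43,.903]);o=np.array([.5276,-.2617])
for y in (.085,.1):
  p=proj(c,[[*(o+Y*y),.2]],T)[0]; u,v=int(round(p[0])),int(round(p[1]))
  print(y,p,u-20,im[v,u-20:u+21])
# held hook, tool coords: saddle near edge y(tool x)=+14mm, z tool +2.5mm
tc=c['tool_from_camera']
for zt in (.0025,.02):
  p=proj(c,[[.014,-.011,zt],[.014,0,zt],[.014,.011,zt]],tc);print(p)
  u,v=p[1].round().astype(int);print(im[v-3,u-35:u+36])
E
```

```text
28.95 [ 0.5525065  -0.21265945  0.24847747] 0.02218141711112353 [-0.45793719 -0.00291005 -2.02507286]
[[ 0.4295  0.903   0.0018]
 [ 0.903  -0.4295 -0.001 ]
 [-0.0001  0.002  -1.    ]]
0.085 [323.3691 191.8231] 303 [141 141 140 140 140 140 140 138 133 121 102  87  81  82  84  86  89  91  92  93  93  91  91  90  89  89  87  86  89 100 117 131 137 139 140 140 140 140 140 141 140]
0.1 [323.3122 166.3809] 303 [139 139 139 139 139 140 140 139 132 117  97  83  80  82  84  86  89  90  92  93  93  92  91  89  88  88  87  86  86  94 109 123 129 131 132 132 131 131 132 132 132]
[[302.6304 245.8096]
 [325.8787 245.7985]
 [349.1282 245.7818]]
[ 90  90  90  90  90  90  89  89  89  88  85  77  69  68  71  74  75  74  72  71  72  75  80  85  88  89  91  95 102 109 112 111 104  96  90  88  87  86  84  84  90 103 118 127 131 132 132 130 124 110  90  77  73  75
  76  76  73  69  69  76  85  89  91  91  91  91  91  92  93  94  95]
[[304.7853 233.6465]
 [325.8982 233.6351]
 [347.0121 233.6206]]
[136 136 135 136 137 138 138 134 124 111 100  96  95  93  88  83  78  76  75  74  72  71  71  74  77  81  84  86  89  91  92  93  92  90  89  89  88  87  85  84  88 100 115 126 131 133 133 131 126 112  94  82  78  78
  79  79  80  80  81  82  89 101 117 127 132 133 133 133 133 133 133]
```

Call:
send_rows --pt "0 0 0 0 -0.1 0.4 0.8" --pt "0 0 0 0 0 0.5 0.8" --pt "0 0 0 0 0 0.5 0.8" --pt "0 0 0 0 0 0 0.8" --pt "0 0 0 0 0 0 0.8" --pt "0 0 0 0 0 0 0.8"

```text
clock: 29.6
tcp_pos: [0.5511, -0.212, 0.2333]
orientation: [[0.43, 0.903, 0.0], [0.903, -0.43, -0.0], [0.0, 0.0, -1.0]]
wrist_force: [-0.3, -0.2, -3.3]
grip_width: 0.0217
gripper_force: 30.0
```

Call:
send_rows --pt "0 0 0 0 0 0.6 0.8" --pt "0 0 0 0 0 0.6 0.8" --pt "0 0 0 0 0 0.5 0.8" --pt "0 0 0 0 0 0 0.8" --pt "0 0 0 0 0 0 0.8" --pt "0 0 0 0 0 0 0.8"

```text
clock: 30.2
tcp_pos: [0.5512, -0.212, 0.2163]
orientation: [[0.43, 0.903, 0.0], [0.903, -0.43, -0.0], [-0.0, 0.0, -1.0]]
wrist_force: [-0.1, 0.6, -2.6]
grip_width: 0.0219
gripper_force: 30.0
```

Call:
send_rows --pt "0 0 0 0 0 0.2 0.8" --pt "0 0 0 0 0 0.15 0.8" --pt "0 0 0 0 0 0.1 0.8" --pt "0 0 0 0 0 0 0.8" --pt "0 0 0 0 0 0 0.8"

```text
clock: 30.7
tcp_pos: [0.551, -0.212, 0.2116]
orientation: [[0.43, 0.903, -0.0], [0.903, -0.43, 0.0], [0.0, -0.0, -1.0]]
wrist_force: [-0.6, 0.2, -1.9]
grip_width: 0.0217
gripper_force: 30.0
```

Call:
send_rows --pt "0 0 0 0 0 0.1 0.8" --pt "0 0 0 0 0 0.05 0.8" --pt "0 0 0 0 0 0 0.8" --pt "0 0 0 0 0 0 0.8"

```text
clock: 31.1
tcp_pos: [0.5511, -0.212, 0.2113]
orientation: [[0.43, 0.903, 0.001], [0.903, -0.43, -0.0], [-0.0, 0.001, -1.0]]
wrist_force: [-4.0, 1.5, 5.6]
grip_width: 0.0218
gripper_force: 30.0
```

Call:
send_rows --pt "0 0 0 0 0 0 0.53" --pt "0 0 0 0 0 0 0.5" --pt "0 0 0 0 0 0 0.47" --pt "0 0 0 0 0 0 0.42" --pt "0 0 0 0 0 0 0.35" --pt "0 0 0 0 0 0 0.2" --pt "0 0 0 0 0 0 0.1" --pt "0 0 0 0 0 0 0.1"

```text
clock: 31.9
tcp_pos: [0.5511, -0.212, 0.2101]
orientation: [[0.43, 0.903, 0.0], [0.903, -0.43, -0.0], [-0.0, 0.0, -1.0]]
wrist_force: [0.4, -0.1, -0.3]
grip_width: 0.0418
gripper_force: 0.0
```

```bash
python3 snap.py w13
```

```text
31.9 [ 0.55107355 -0.21201626  0.21013637] 0.041819716619074083 [ 0.44779259 -0.13562695 -0.33442851]
```

Released freely. Lift straight up gently, then move aside.

Call:
send_rows --pt "0 0 0 0 0 -1 0.1" --pt "0 0 0 0 0 -1.5 0.1" --pt "0 0 0 0 0 -2.5 0.1" --pt "0 0 0 0 0 -4 0.1" --pt "0 0 0 0 0 -4 0.1" --pt "0 0 0 3 -3 -3 0.1" --pt "0 0 0 3 -3 -2 0.1" --pt "0 0 0 0 0 0 0.1"

```text
clock: 32.75
tcp_pos: [0.5238, -0.1306, 0.3963]
orientation: [[0.426, 0.905, 0.011], [0.905, -0.426, -0.003], [0.002, 0.011, -1.0]]
wrist_force: [-0.0, -0.9, 0.3]
grip_width: 0.0423
gripper_force: 0.0
```

Call:
send_rows --pt "0 0 0 0 -3 0 0.1" --pt "0 0 0 0 -3 0 0.1" --pt "0 0 0 0 0 0 0.1" --pt "0 0 0 0 0 0 0.1" --pt "0 0 0 0 0 0 0.1"

```text
clock: 33.25
tcp_pos: [0.4696, -0.1084, 0.3893]
orientation: [[0.43, 0.903, 0.001], [0.903, -0.43, -0.001], [-0.0, 0.001, -1.0]]
wrist_force: [-0.2, 0.1, -0.2]
grip_width: 0.0426
gripper_force: 0.0
```

```bash
python3 snap.py w14
python3 - <<'E'
import pickle
from ring import *
from rig import arm
np.set_printoptions(precision=4,suppress=True)
d=pickle.load(open('w14.pkl','rb'));c=d['wrist'];T=tcpT(d['s'])@c['tool_from_camera']
X=np.array([.903,-.43]);Y=np.array([.43,.903]);o=np.array([.5276,-.2617])
e=o+X*-.057+Y*.055;print('expected pot',e,proj(c,[[*e,.15]],T))
R=np.arange(-.014,.015,.001)
for z in (.144,.15,.156,.162):
  for n,ro,ri in(('small',.0215,.0195),('large',.0265,.0235)):
    r=ring(c,T,z,ro,ri,e[0]+R,e[1]+R)[-1];q=np.array(r[1:])-o;print(round(z,3),n,r,'rack',q@X,q@Y)
s2={n:arm.capture(n) for n in('side','scene')};pickle.dump(s2,open('f.pkl','wb'))
# change vs the first side/scene pictures at static things
d0=pickle.load(open('c1.pkl','rb'));d00=pickle.load(open('c0.pkl','rb'))
for nm,P,h in [('bottle',(.488,.227),.2),('flask',(.763,.121),.15),('grey',(.421,.331),.045),('yellow',(.622,.392),.03)]:
  for n in s2:
    uv=proj(s2[n],[[*P,0],[*P,h]]);u0,v0=(uv.min(0)-12).astype(int);u1,v1=(uv.max(0)+12).astype(int)
    A=s2[n]['img'][v0:v1,u0:u1,::-1]
    for k,B in(('c0',d00),('c1',d0)):
      i=B[n]['img'][v0-6:v1+6,u0-6:u1+6,::-1]
      m=cv2.matchTemplate(i,A,cv2.TM_CCOEFF_NORMED);_,s,_,l=cv2.minMaxLoc(m);print(nm,n,k,'shift',l[0]-6,l[1]-6,'score',round(s,3))
E
```

```text
33.25 [ 0.46963335 -0.10842343  0.38930586] 0.04259084292047639 [-0.20753881  0.10932364 -0.17824044]
expected pot [ 0.4998 -0.1875] [[377.9904 230.5744]]
0.144 small (24.2, np.float64(0.4938), np.float64(-0.1905)) rack -0.06113739999999994 0.049759600000000015
0.144 large (27.8, np.float64(0.4968), np.float64(-0.1875)) rack -0.05971839999999994 0.053758600000000024
0.15 small (26.2, np.float64(0.4938), np.float64(-0.1885)) rack -0.061997399999999946 0.05156560000000002
0.15 large (27.8, np.float64(0.4968), np.float64(-0.1865)) rack -0.06014839999999994 0.054661600000000025
0.156 small (25.1, np.float64(0.4938), np.float64(-0.1865)) rack -0.06285739999999995 0.05337160000000002
0.156 large (25.4, np.float64(0.4968), np.float64(-0.1845)) rack -0.06100839999999994 0.05646760000000003
0.162 small (21.8, np.float64(0.4938), np.float64(-0.1845)) rack -0.06371739999999995 0.05517760000000002
0.162 large (28.0, np.float64(0.4958), np.float64(-0.1825)) rack -0.06277139999999995 0.05784360000000002
bottle side c0 shift 0 0 score 0.903
bottle side c1 shift -1 0 score 0.883
bottle scene c0 shift 6 -6 score 0.069
bottle scene c1 shift 0 0 score 0.95
flask side c0 shift 0 0 score 0.996
flask side c1 shift 0 0 score 0.99
flask scene c0 shift 0 0 score 0.995
flask scene c1 shift 0 0 score 0.995
grey side c0 shift 0 0 score 0.793
grey side c1 shift 0 0 score 0.597
grey scene c0 shift 0 0 score 0.97
grey scene c1 shift 0 0 score 0.719
yellow side c0 shift 0 0 score 0.989
yellow side c1 shift 0 0 score 0.996
yellow scene c0 shift 0 0 score 0.991
yellow scene c1 shift 0 0 score 0.998
```

```bash
python3 -c "
from rig import arm
print(arm.hand_in())"
```

```text
the job is handed in; nothing more can be done
None
```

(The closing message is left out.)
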